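# Open the dye strongbox by its combination dial

### The job

Open the grey dye strongbox. Turn its dial right (clockwise) to 38, then left to 61, then slowly right again: the dial grows heavier as it draws the lock back, and you stop as soon as you feel it come up firm against its end, without forcing it. Then draw the bolt handle on the lid fully back towards the hinge and raise the lid by it to at least 30 degrees, where it stays up by itself, leaving everything around the box where it is.

Things in the scene. Friction and masses are not known exactly. Their poses are not given: they have to be found in the camera images.
- chest: Grey sheet-steel strongbox, fixed to the table: 280 mm deep (its x), 300 mm wide (its y), surface of the closed lid 127 mm above the table. Origin: centre of its underside. x points from the bolt (front) side to the hinge side, z up. Place and yaw vary.
- dial (a joint): Angle of the combination dial on the lid, rad. Number = angle x 100 / (2 pi): 38 is 2.388, 61 is 3.833. Left (counter-clockwise from above) raises it, right lowers it; starts between 50 and 57. Numbers must be met within 2. Friction about 0.08 N m. Overshot 38 to the right, or lost your place: turn left to 75, then start again with right to 38.
- dial_index (a point): Yellow index line on the lid, on the hinge side of the dial, where the number is read. The black dial is 76 mm across and 8 mm thick, with 50 marks, one every 2 numbers, long ones every 10, red at 0, yellow at 50, the numbers running clockwise.
- dial_grip (a point): Point on the dial's upright axis, 37 mm above the lid's underside. The dial's finger bar, across its middle, is 40 mm long, 12 mm thick, and reaches from 22 mm below this point (the dial's face) to 4 mm above it. The point turns with the dial: x runs along the bar to the red 0 mark; at angle 0 it points to the index, along the chest's x.
- cam: Drive cam of the lock, out of sight under the lid, on the dial's axis (origin there, 7 mm above the lid's underside). With 38 and 61 set, turning right, it hooks the lock somewhere from 46 to 54, different each time; drawing it back adds 0.15 N m for some 4.8 numbers, up to a firm end at 41 to 49, where the bolt is free. Over 16 N on the cam (0.26 N m beyond the free dial's friction) breaks it.
- bolt (a joint): Travel of the bolt, m: 0 locked, 0.020 fully drawn. It slides towards the hinge (along point bolt_grip's x) and stays where it is left; friction about 2.5 N. Until the dial has drawn the lock fully back, the lock holds it within 2 mm of 0.
- bolt_grip (a point): Middle of the bolt handle: a round aluminium bar 12 mm thick, 64 mm long along the lid's y, centre 35 mm above the lid surface, on two 9 mm posts 48 mm apart. It lies 115 mm in front of the dial's axis, 245 mm from the hinge line. x points along the bolt's travel to the hinge. It moves with bolt and lid.
- lid (a joint): Opening angle of the lid, rad: 0 closed, 1.3 at most. Friction stays hold it at any angle; raising it at the bolt handle takes about 3 to 6 N. The handle swings up and towards the hinge about point lid_hinge; its bar is round and may turn between the fingers of an upright hand.
- lid_hinge (a point): Point on the lid's hinge line, middle of the box's far upper edge, 120.5 mm above the table (the lid's underside). The hinge line runs along the chest's y.
- brown_jar: Bystander: jar of brown dye, 64 mm across, 90 mm tall. Origin: centre of its underside.
- rose_jar: Bystander: jar of rose dye with a red cap, 72 mm across, 80 mm tall. Origin: centre of its underside.
- red_bottle: Bystander: red dye bottle, 72 mm across, 180 mm tall. Origin: centre of its underside.
- violet_bottle: Bystander: violet dye bottle, 72 mm across, 180 mm tall. Origin: centre of its underside.
- green_tub: Bystander: open green plastic tub, 100 x 100 x 75 mm. Origin: centre of its underside.
- brush: Bystander: flat brush lying on the table, 160 mm long, 20 mm high (origin at mid length). Origin: on its underside.

How it is judged:
By the outcome, as a careful person would: the job done as asked, in the order asked, and still so for the second after the job is handed in, with the robot touching nothing.
It also fails if it takes over 72 s, if anything falls off the work surface, if the arm or the gripper's body presses on something with over 40 N, if the wrist force passes 120 N, or if a joint passes its speed limit or range.

### The arm

A 6-joint arm with a two-finger parallel gripper is mounted at the origin on the work surface. World frame = base frame: x ahead of the robot, y to its left, z up, the work surface at z = 0. Lengths are in m, angles in degrees, forces in N, time in s.
With the tool pointing down it reaches from about 0.375 to 0.9 m from the base axis. Payload 3.1 kg.
Tool frame: the origin (TCP) lies midway between the tips of the shut fingers; the grasp point (between the pads) lies ctrl.pinch_z behind it (ctrl.pinch_z is the distance from the TCP to the grasp point, in m); z points along the fingers, y is the line along which they close (so a half turn about z gives the same grasp; the last joint's range is limited). The gripper opens to 87 mm and grips with 3 to 60 N. Pads are 19 mm wide; open, the fingers measure 117 mm over their backs; the gripper's body (75 mm by 190 mm) begins 51 mm behind the grasp point.
Start: joints at [-86.545, 30.224, 82.088, -0, 67.689, -10.227], TCP at [0.148, -0.607, 0.188] pointing down, gripper open.
Joint ranges: [-176.69, 176.69], [-43.24, 126.21], [12.49, 139.97], [-82, 262], [0, 151.66], [-163.58, 163.58]. Speed limits (degrees/s): [159.86, 159.86, 180, 180, 180, 180].

### API

Orientations are given as [roll, pitch, yaw] about the fixed x, y, z axes, in that order (R = Rz(yaw) Ry(pitch) Rx(roll)).
In Python, from station import telemetry, cams, ctrl, models gives the robot as it stands. The module is installed in compiled form; this text tells all that it offers.
- The arm moves only by the tool drive_tool, never from a script. Its argument "plan" is a list of rows, each an object with "offset": the shift along the tool's x, y, z in mm, a list of three; "dr": the turn, a rotation vector about the tool's x, y, z in rad, a list of three; "gripper": the gripper's target within -1 to 1 (fully open at 1, half-way at 0, shut at -1). A call has 1 to 8 rows; each row shifts and turns the commanded pose from where the row before left it, along the tool's axes as they then stand; what a row does not reach is not made up. A row lasts 1/10 s, in which the tool goes at most 50 mm and 8.59 degrees, less where a joint would pass 70% of its speed; a pose out of reach is approached as far as the arm can. A call with a gripper value outside its range is refused whole. The fingers move at their own pace and stop on an object; "squeeze" is the grip in N (left out, the last holds). Time passes only in rows, so rows that do not move let the fingers close. It gives the time, the measured TCP pose, the force, the opening and the grip force at its end, in the units of the state.
- telemetry.get_state(): the state, without advancing time (a new reading comes with each control period).
- cams.camera(name): name is "scene" or "top" or "wrist"; returns (picture, depth): 420x560x3 uint8, blue, green, red; 420x560 float32, m along the optical axis (not along the pixel's ray), 0 where there is no reading.
- cams.camera_model(name): a dict with "fx", "fy", "cx", "cy" (pixels), "dist_coeffs" ([k1, k2, p1, p2, k3] as OpenCV has them; the pictures are not rectified), "world_from_camera" (4x4, takes a point from camera to world coordinates). Camera axes: x right, y down, z forward; pixel columns grow to the right and rows downward; lengths in m; the calibration is good to about 2 mm. A picture is of the moment at which its call begins: read the wrist's pose just before it. camera_model takes no time and is no camera call; for the wrist camera it gives the pose at the moment of the call.
- ctrl.job_done(): hands the job in; it is judged then, once.
Trained networks look in the newest picture that a camera, given by its name, has taken for a name from the list of things; names that differ only in an ending like _2 or _b are one class to them, and where a whole thing is asked for, a point or a joint stands for the part that bears it (a point fixed in the world has none). Each returns a list of dicts, best first, with "confidence" (0 to 1); they miss things now and then, are a little off and sometimes report something else, mostly with a low value. They report only what shows in the picture. A call takes as long as a camera call.
- models.recognise(camera, name): "box" ([left, top, width, height] in pixels, round what is visible of it).
The state is a dict: "time_s": time; "joint_positions": joint angles; "joint_vel": joint speeds; "effort": joint torques, N m; "ee_pos": TCP position; "tool_rot": TCP orientation; "ft_force": force on the tool from outside, world axes, zero at the start; "moment": the same for the moment, N m; "grip_width": opening from 0.0 (shut) to 1.0 (fully open); "grip_force": force on a finger pad.
Only numpy, scipy, OpenCV 4.12 (cv2) and the standard library are available. Lean on these libraries where they do the work, as an engineer would, in place of code of your own. Each camera call takes 0.05 s, during which the arm holds its last target. There are 200 camera calls.

## Working session

There is one attempt and no reset: what is moved stays moved. The work goes in short steps, Python scripts to look and compute and a tool call to move; the robot and the scene stay as the last step left them, time stands still between calls to the robot, and variables do not carry over. Pictures are saved under pics/ and viewed, at most 10 in all, crops included, and the job is handed in when it is done.

Besides the shell and the picture viewer there is one more tool, called by a JSON object that holds its "method" and its "body", one argument or row to a line. drive_tool: Moves the arm, as the interface text tells. Its arguments: {"type":"object","properties":{"plan":{"type":"array"},"squeeze":{"type":"number"}},"required":["plan"]}

```bash
mkdir -p pics; python3 - <<'E'
from station import telemetry,cams,ctrl,models
import cv2,numpy as np
s=telemetry.get_state();print(s['time_s'],s['ee_pos'],s['tool_rot'],s['grip_width'],ctrl.pinch_z)
for c in('top','scene'):
    p,d=cams.camera(c);cv2.imwrite(f'pics/{c}0.png',p);np.save(f'{c}d.npy',d)
    m=cams.camera_model(c);print(c,m)
    for n in ('chest','dial','bolt','dial_grip','bolt_grip','dial_index'):
        try:print(n,[(r['box'],round(r['confidence'],2)) for r in models.recognise(c,n)[:2]])
        except Exception as e:print(n,e)
a=cv2.imread('pics/top0.png')
E
```

```text
0.0 [ 0.14780045 -0.60643045  0.18675975] [-1.79876303e+02 -1.98046487e-02  1.36835121e+01] 1.0000183293757472 0.0187
top {'fx': 427.1105198032424, 'fy': 427.1105198032424, 'cx': 282.11633813197136, 'cy': 205.85340606530193, 'dist_coeffs': array([-0.13626221,  0.        ,  0.        ,  0.        ,  0.        ]), 'world_from_camera': array([[-0.0134361 , -0.99666042,  0.08054487,  0.47785985],
       [-0.99984308,  0.0124615 , -0.01259068,  0.03032548],
       [ 0.01154493, -0.0807014 , -0.99667146,  1.06773091],
       [ 0.        ,  0.        ,  0.        ,  1.        ]])}
chest [([211.2, 134.1, 153.1, 141.1], 0.7), ([209.5, 134.9, 152.2, 146.8], 0.66)]
dial [([270.0, 181.5, 31.7, 35.0], 0.87), ([209.1, 135.2, 153.6, 141.2], 0.56)]
bolt [([277.5, 247.4, 32.0, 11.3], 0.59)]
dial_grip [([268.1, 185.5, 34.8, 31.8], 0.58)]
bolt_grip [([278.5, 246.0, 27.7, 7.5], 0.75)]
dial_index [([211.7, 135.5, 153.2, 137.8], 0.65)]
scene {'fx': 503.7501788909281, 'fy': 503.7501788909281, 'cx': 283.1746940606453, 'cy': 200.65471246164378, 'dist_coeffs': array([-0.04432788,  0.        ,  0.        ,  0.        ,  0.        ]), 'world_from_camera': array([[ 0.41153876,  0.51197459, -0.75400124,  1.40204144],
       [ 0.91127335, -0.21778835,  0.34949838, -0.35249422],
       [ 0.01472161, -0.83093336, -0.55617715,  0.74908332],
       [ 0.        ,  0.        ,  0.        ,  1.        ]])}
chest [([181.4, 161.1, 188.7, 146.5], 0.88)]
dial []
bolt [([236.1, 165.3, 28.9, 19.2], 0.51)]
dial_grip []
bolt_grip [([237.2, 160.3, 26.3, 23.0], 0.7)]
dial_index [([180.8, 158.7, 187.5, 109.4], 0.78)]
```

```bash
python3 - <<'E'
import cv2,numpy as np
a=cv2.imread('pics/top0.png')
cv2.imwrite('pics/top1.png',cv2.resize(a,(784,588),interpolation=cv2.INTER_CUBIC))
cv2.imwrite('pics/crop0.png',cv2.resize(a[120:290,190:390],None,fx=3.5,fy=3.5,interpolation=cv2.INTER_CUBIC))
E
cat > h.py <<'E'
import cv2,numpy as np
from station import cams
def pix2plane(c,uv,z,m=None):
    m=m or cams.camera_model(c)
    K=np.array([[m['fx'],0,m['cx']],[0,m['fy'],m['cy']],[0,0,1]])
    q=cv2.undistortPoints(np.array(uv,float).reshape(-1,1,2),K,m['dist_coeffs']).reshape(-1,2)
    T=m['world_from_camera'];r=np.c_[q,np.ones(len(q))]@T[:3,:3].T;o=T[:3,3]
    return o+r*((z-o[2])/r[:,2])[:,None]
E
python3 - <<'E'
import sys;sys.path.insert(0,'.')
from h import *
np.set_printoptions(precision=4,suppress=True)
print(pix2plane('top',[[285.8,199.2]],.157),pix2plane('top',[[292.9,251]],.162))
d=np.load('topd.npy');print(d[200,240],d[200,340],d[251,293])
E
```

```text
[[0.5657 0.0107 0.157 ]] [[ 0.455  -0.0026  0.162 ]]
0.9430792 0.9445741 0.89732057
```

View pics/top1.png

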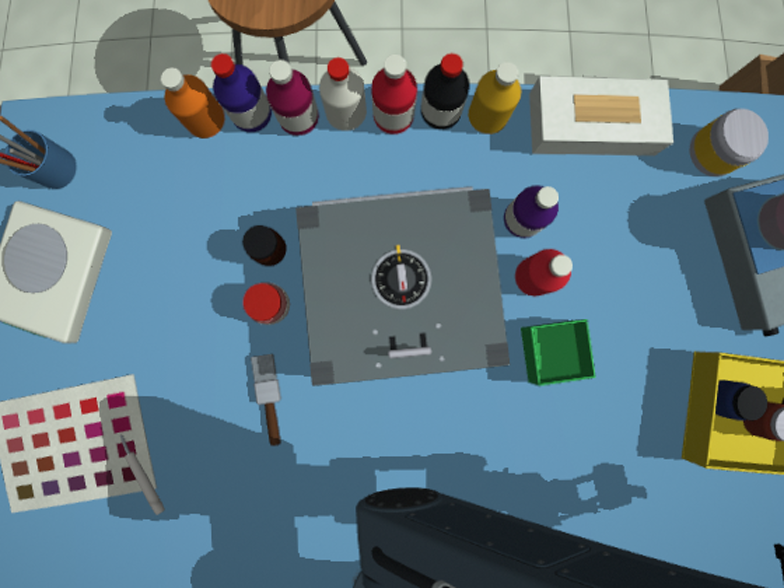

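View pics/crop0.png

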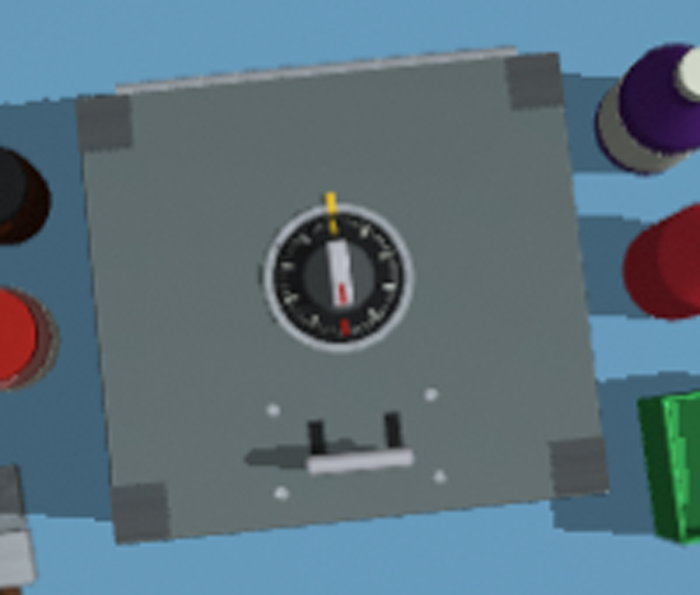

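View pics/scene0.png

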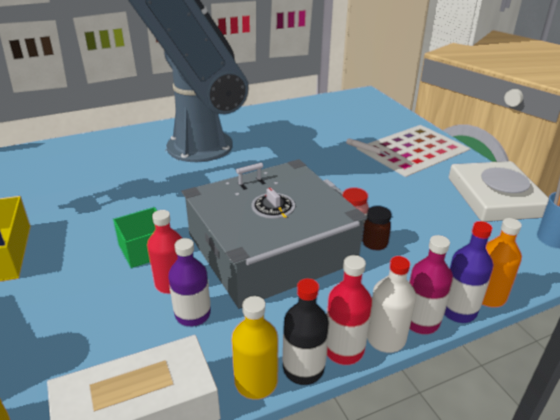

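The top view shows the box with its hinge on the far (+x) side and the index at crop (331,205). The dial is centred at crop (339,278) with red 0 at (345,327), so it reads about 53. The bolt handle is at crop (360,461), nearest the robot, and the bottles and tub stand to the right of the box.

```bash
python3 - <<'E'
from h import *
from station import telemetry
np.set_printoptions(precision=4,suppress=True)
f=lambda p:[(p[0]+.5)/3.5+190-.5,(p[1]+.5)/3.5+120-.5]
P=pix2plane('top',[f(p) for p in [(117,543),(606,493),(558,53),(78,97)]],.127)
print(P);e=[P[3]-P[0],P[2]-P[1],P[0]-P[1],P[3]-P[2]]
print([(np.linalg.norm(v),np.degrees(np.arctan2(v[1],v[0]))) for v in e])
D=pix2plane('top',[f(p) for p in [(339,278),(345,327),(331,205)]],.1345);print(D)
print(P.mean(0))
for i in(1,2):v=D[i]-D[0];print(np.degrees(np.arctan2(v[1],v[0])))
print(cams.camera_model('wrist')['world_from_camera'],cams.camera_model('wrist')['fx'])
E
```

```text
[[ 0.404   0.1499  0.127 ]
 [ 0.4306 -0.158   0.127 ]
 [ 0.7132 -0.1351  0.127 ]
 [ 0.6876  0.1742  0.127 ]]
[(np.float64(0.2846595688167647), np.float64(4.907501026864333)), (np.float64(0.28347419001394925), np.float64(4.64017865128242)), (np.float64(0.3090481205341582), np.float64(94.94977718091968)), (np.float64(0.3103721105597685), np.float64(94.73020189871853))]
[[0.5681 0.0087 0.1345]
 [0.5373 0.0054 0.1345]
 [0.6144 0.0131 0.1345]]
[0.5588 0.0077 0.127 ]
-173.86445683155912
5.403618027485601
[[ 0.2372 -0.9391 -0.2488  0.2157]
 [-0.9715 -0.2291 -0.0616 -0.5908]
 [ 0.0009  0.2563 -0.9666  0.3845]
 [ 0.      0.      0.      1.    ]] 316.7389610434015
```

{"method": "drive_tool", "body": {
  "plan": [
    {"offset": [0, 0, -40], "dr": [0, 0, 0], "gripper": 1},
    {"offset": [0, 0, -45], "dr": [0, 0, 0], "gripper": 1},
    {"offset": [0, 0, -45], "dr": [0, 0, 0], "gripper": 1},
    {"offset": [0, 0, -30], "dr": [0, 0, 0], "gripper": 1}
  ],
  "squeeze": 40
}}

```text
time_s: 1.1
ee_pos: [0.148, -0.6083, 0.3517]
tool_rot: [179.7, 0.1, 13.7]
ft_force: [-0.1, -0.6, 0.4]
grip_width: 1.003
grip_force: 0.0
```

{"method": "drive_tool", "body": {
  "plan": [
    {"offset": [34.6, -31.2, 0], "dr": [0, 0, 0], "gripper": 1},
    {"offset": [34.6, -31.2, 0], "dr": [0, 0, 0], "gripper": 1},
    {"offset": [34.6, -31.2, 0], "dr": [0, 0, 0], "gripper": 1},
    {"offset": [34.6, -31.2, 0], "dr": [0, 0, 0], "gripper": 1},
    {"offset": [34.6, -31.2, 0], "dr": [0, 0, 0], "gripper": 1},
    {"offset": [34.6, -31.2, 0], "dr": [0, 0, 0], "gripper": 1},
    {"offset": [34.6, -31.2, 0], "dr": [0, 0, 0], "gripper": 1},
    {"offset": [34.6, -31.2, 0], "dr": [0, 0, 0], "gripper": 1}
  ]
}}

```text
time_s: 1.9
ee_pos: [0.3585, -0.2975, 0.348]
tool_rot: [180.0, -0.0, 13.7]
ft_force: [0.2, 0.0, 0.2]
grip_width: 0.999
grip_force: 0.0
```

{"method": "drive_tool", "body": {
  "plan": [
    {"offset": [34.6, -31.2, 0], "dr": [0, 0, 0], "gripper": 1},
    {"offset": [34.6, -31.2, 0], "dr": [0, 0, 0], "gripper": 1},
    {"offset": [34.6, -31.2, 0], "dr": [0, 0, 0], "gripper": 1},
    {"offset": [34.6, -31.2, 0], "dr": [0, 0, 0], "gripper": 1},
    {"offset": [34.6, -31.2, 0], "dr": [0, 0, 0], "gripper": 1},
    {"offset": [34.6, -31.2, 0], "dr": [0, 0, 0], "gripper": 1},
    {"offset": [34.6, -31.2, 0], "dr": [0, 0, 0], "gripper": 1},
    {"offset": [34.6, -31.2, 0], "dr": [0, 0, 0], "gripper": 1}
  ]
}}

```text
time_s: 2.7
ee_pos: [0.5684, 0.0106, 0.3479]
tool_rot: [180.0, -0.0, 13.7]
ft_force: [0.8, -0.1, -0.4]
grip_width: 1.001
grip_force: 0.0
```

{"method": "drive_tool", "body": {
  "plan": [
    {"offset": [0, 0, 30], "dr": [0, 0, 0.07], "gripper": 1},
    {"offset": [0, 0, 35], "dr": [0, 0, 0.07], "gripper": 1},
    {"offset": [0, 0, 30], "dr": [0, 0, 0], "gripper": 1},
    {"offset": [0, 0, 0], "dr": [0, 0, 0], "gripper": 1}
  ]
}}

```text
time_s: 3.1
ee_pos: [0.5641, 0.0096, 0.2485]
tool_rot: [-179.8, 0.6, 5.7]
ft_force: [-0.5, -0.3, 0.5]
grip_width: 1.002
grip_force: 0.0
```

```bash
python3 - <<'E'
from h import *
from station import telemetry,models
s=telemetry.get_state();print(s['ee_pos'],s['tool_rot'],s['moment'])
m=cams.camera_model('wrist');p,d=cams.camera('wrist')
cv2.imwrite('w1.png',p);cv2.imwrite('pics/w1v.png',cv2.resize(p,(784,588),interpolation=cv2.INTER_CUBIC))
import pickle;pickle.dump((m,d),open('w1.pkl','wb'))
for n in ('dial','bolt_grip'):print(n,[(r['box'],round(r['confidence'],2)) for r in models.recognise('wrist',n)[:2]])
E
```

```text
[0.56409621 0.00959323 0.24846889] [-179.83829142    0.57779903    5.69014765] [ 0.04607308  0.04758595 -0.06593093]
dial [([245.6, 160.1, 72.9, 71.2], 0.97), ([117.6, 53.9, 335.5, 272.4], 0.24)]
bolt_grip [([253.3, 302.4, 62.8, 17.9], 0.62)]
```

View pics/w1v.png

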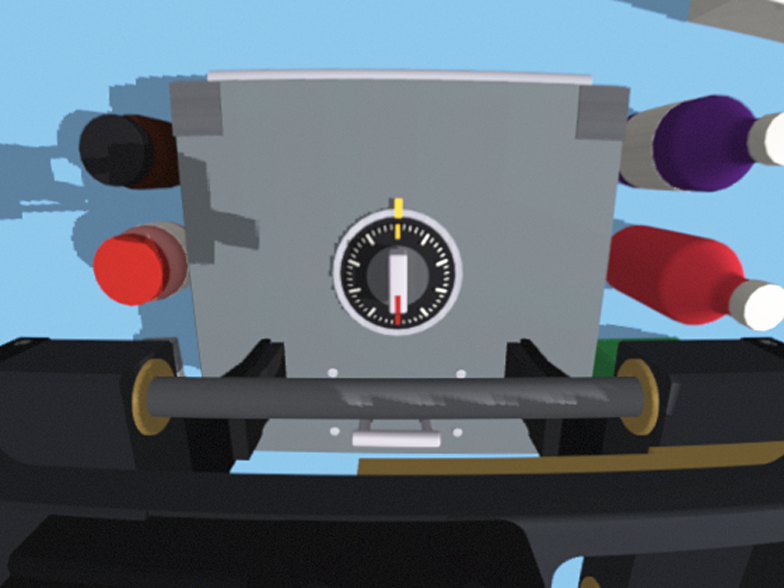

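The wrist picture shows the dial centred at about view (398,272), yellow 50 at (398,231) almost on the index (398,208), and red at (398,312). The handle bar is at (396,438).

```bash
python3 - <<'E'
from h import *
import pickle
np.set_printoptions(precision=4,suppress=True)
m,d=pickle.load(open('w1.pkl','rb'));p=cv2.imread('w1.png')
h=cv2.cvtColor(p,cv2.COLOR_BGR2HSV);roi=np.zeros(p.shape[:2],bool);roi[135:245,235:335]=1
Y=roi&(abs(h[...,0].astype(int)-25)<9)&(h[...,1]>130);R=roi&((h[...,0]<8)|(h[...,0]>172))&(h[...,1]>130)
def comps(M):
    n,l,st,c=cv2.connectedComponentsWithStats(M.astype(np.uint8))
    return [(st[i][:5].tolist(),c[i]) for i in range(1,n) if st[i][4]>3]
cy,cr=comps(Y),comps(R);print(cy,cr)
g=lambda u,z:pix2plane('wrist',u,z,m)
# ring outer ellipse: bright vs grey
G=(roi&(p.min(2)>190)).astype(np.uint8)
cs=max(cv2.findContours(G,cv2.RETR_EXTERNAL,cv2.CHAIN_APPROX_NONE)[0],key=len)[:,0]
def circ(q):
    A=np.c_[2*q,np.ones(len(q))];s=np.linalg.lstsq(A,(q**2).sum(1),rcond=None)[0];return s[:2],np.sqrt(s[2]+s[:2]@s[:2])
w=g(cs,.1355);c,r=circ(w[:,:2]);print('ring',cs.min(0),cs.max(0),c,r)
for k,z,C in(('Y',.1355,cy),('R',.1355,cr)):
    for st,cc in C:
        q=g([cc],z)[0][:2];print(k,q,np.degrees(np.arctan2(*(q-c)[::-1])))
B=g([[353/1.4,438/1.4],[440/1.4,438/1.4]],.162);print('bolt',B,B.mean(0))
E=g(np.array([[171,83],[629,87]])/1.4,.127);e=E[0]-E[1];print('hinge',E,np.linalg.norm(e),np.degrees(np.arctan2(e[1],e[0]))-90)
print(B.mean(0)[:2]-c,np.linalg.norm(B.mean(0)[:2]-c))
E
```

```text
[([282, 142, 5, 15, 68], array([284.1324, 148.5441])), ([282, 159, 4, 12, 45], array([283.5111, 164.8667]))] [([282, 212, 5, 21, 74], array([283.8784, 222.7027]))]
ring [239 150] [329 238] [0.5694 0.0084] 0.04375613850015819
Y [0.6155 0.0126] 5.234753783882946
Y [0.5999 0.0116] 6.06422523648777
R [0.5414 0.0053] -173.72809541472182
bolt [[ 0.4504  0.0287  0.162 ]
 [ 0.4568 -0.0345  0.162 ]] [ 0.4536 -0.0029  0.162 ]
hinge [[ 0.6848  0.1745  0.127 ]
 [ 0.7135 -0.1357  0.127 ]] 0.3114973703951821 5.284849309425709
[-0.1158 -0.0113] 0.11637912872446206
```

{"method": "drive_tool", "body": {
  "plan": [
    {"offset": [0.5, 2, 30], "dr": [0, 0, -0.007], "gripper": 1},
    {"offset": [0, 0, 30], "dr": [0, 0, 0], "gripper": 1},
    {"offset": [0, 0, 0], "dr": [0, 0, 0], "gripper": 1},
    {"offset": [0, 0, 0], "dr": [0, 0, 0], "gripper": 1},
    {"offset": [0, 0, 0], "dr": [0, 0, 0], "gripper": 1}
  ]
}}

```text
time_s: 3.75
ee_pos: [0.5704, 0.0064, 0.1953]
tool_rot: [179.9, -0.3, 6.1]
ft_force: [0.4, 0.3, 0.2]
grip_width: 0.999
grip_force: 0.0
```

{"method": "drive_tool", "body": {
  "plan": [
    {"offset": [0, 0, 25], "dr": [0, 0, 0], "gripper": 1},
    {"offset": [0, 0, 20], "dr": [0, 0, 0], "gripper": 1},
    {"offset": [0, 0, 5], "dr": [0, 0, 0], "gripper": 0},
    {"offset": [0, 0, 0], "dr": [0, 0, 0], "gripper": 0},
    {"offset": [0, 0, 0], "dr": [0, 0, 0], "gripper": -0.5},
    {"offset": [0, 0, 0], "dr": [0, 0, 0], "gripper": -0.5}
  ],
  "squeeze": 40
}}

```text
time_s: 4.35
ee_pos: [0.5696, 0.0066, 0.1442]
tool_rot: [180.0, -0.2, 6.1]
ft_force: [-1.3, -0.5, -0.3]
grip_width: 0.718
grip_force: 0.0
```

```bash
python3 - <<'E'
from station import telemetry
s=telemetry.get_state()
for k in('time_s','ee_pos','tool_rot','ft_force','moment','grip_width','grip_force','joint_positions'):print(k,s[k])
E
```

```text
time_s 4.35
ee_pos [0.56955095 0.00662218 0.14422144]
tool_rot [ 1.79951529e+02 -1.64113211e-01  6.06449897e+00]
ft_force [-1.33451992 -0.51850798 -0.26335756]
moment [-0.02126225  0.03773291 -0.01461782]
grip_width 0.717644294612081
grip_force 0.0
joint_positions [-1.05717316e+01  2.90337381e+01  9.28598547e+01  6.40456115e-04
  5.79352867e+01  7.33634997e+01]
```

{"method": "drive_tool", "body": {
  "plan": [
    {"offset": [0, 0, 0], "dr": [0, 0, 0], "gripper": -1},
    {"offset": [0, 0, 0], "dr": [0, 0, 0], "gripper": -1},
    {"offset": [0, 0, 0], "dr": [0, 0, 0], "gripper": -1},
    {"offset": [0, 0, 0], "dr": [0, 0, 0], "gripper": -1},
    {"offset": [0, 0, 0], "dr": [0, 0, 0], "gripper": -1},
    {"offset": [0, 0, 0], "dr": [0, 0, 0], "gripper": -1},
    {"offset": [0, 0, 0], "dr": [0, 0, 0], "gripper": -1},
    {"offset": [0, 0, 0], "dr": [0, 0, 0], "gripper": -1}
  ]
}}

```text
time_s: 5.15
ee_pos: [0.5683, 0.0068, 0.1427]
tool_rot: [-180.0, 0.0, 6.1]
ft_force: [0.1, 0.7, -0.5]
grip_width: 0.032
grip_force: 0.0
```

```bash
cat > st.py <<'E'
from station import telemetry
import numpy as np
np.set_printoptions(precision=4,suppress=True)
s=telemetry.get_state()
for k in('time_s','ee_pos','tool_rot','ft_force','moment','grip_width','grip_force'):print(k,s[k])
E
python3 st.py
```

```text
time_s 5.15
ee_pos [0.5683 0.0068 0.1427]
tool_rot [-179.998     0.0068    6.0609]
ft_force [ 0.0559  0.7264 -0.4616]
moment [-0.0597  0.0155 -0.0046]
grip_width 0.031782791515649375
grip_force 0.0
```

```bash
python3 - <<'E'
from h import *
p,d=cams.camera('wrist');q,_=cams.camera('top')
cv2.imwrite('pics/w2.png',np.hstack([cv2.resize(p,(448,336)),cv2.resize(q[140:290,200:360],(336,336))]))
E
python3 st.py
```

```text
time_s 5.25
ee_pos [0.5684 0.0068 0.1427]
tool_rot [-179.9986    0.0037    6.0631]
ft_force [-0.1722  0.0719 -0.1276]
moment [-0.0326 -0.0167 -0.0126]
grip_width 0.011170708601111565
grip_force 0.0
```

View pics/w2.png

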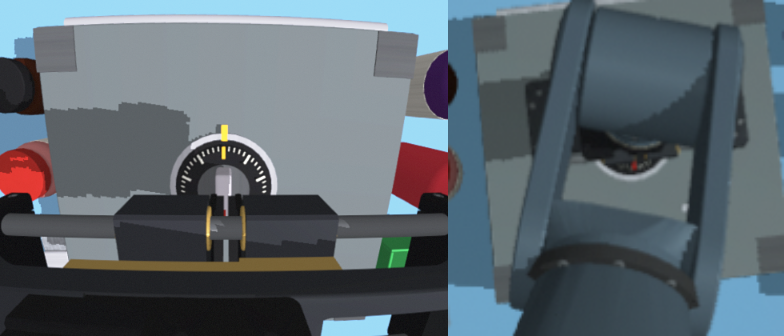

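```bash
python3 - <<'E'
from h import *
p,d=cams.camera('wrist')
cv2.imwrite('pics/w3.png',cv2.resize(p[150:340,190:380],(760,600),interpolation=cv2.INTER_CUBIC))
print(d[200:330:10,270:296:3])
E
python3 st.py
```

```text
[[0.2078214  0.20891458 0.20835875 0.20979173 0.20866875 0.20881896
  0.20974934 0.20933314 0.20906663]
 [0.20925382 0.20401889 0.20522058 0.2047593  0.20535852 0.20457216
  0.2096081  0.20882076 0.        ]
 [0.18561256 0.18557295 0.18637972 0.18559392 0.18551347 0.18531734
  0.18833429 0.2114255  0.2109256 ]
 [0.18626824 0.18699703 0.18693943 0.18591744 0.18616067 0.18610592
  0.18833861 0.21260715 0.2135521 ]
 [0.18858597 0.18798949 0.18817466 0.1878715  0.18872459 0.18803473
  0.18933296 0.21574636 0.2141985 ]
 [0.16117965 0.16350935 0.16350237 0.1635204  0.19091684 0.16300474
  0.16447374 0.16291389 0.15868959]
 [0.14833435 0.15112618 0.15052333 0.15131754 0.19314915 0.15071422
  0.15105297 0.15101814 0.14719445]
 [0.08561119 0.08599645 0.08658863 0.08592944 0.08617375 0.08651087
  0.08695403 0.08591569 0.08577842]
 [0.08203708 0.08299614 0.0822666  0.08258508 0.08245061 0.08263408
  0.08207883 0.08225573 0.08293006]
 [0.08176962 0.08130921 0.08162266 0.08202063 0.         0.08276891
  0.08314535 0.08206732 0.08276101]
 [0.12458748 0.12479553 0.12488552 0.1262087  0.23881759 0.12584056
  0.12633064 0.12528543 0.12628874]
 [0.12718673 0.12735449 0.12699825 0.12648757 0.2397133  0.12702262
  0.12652725 0.12753771 0.12715338]
 [0.12775624 0.1286878  0.12696823 0.12697396 0.24302757 0.12786774
  0.12869698 0.12882403 0.12906343]]
time_s 5.3
ee_pos [0.5684 0.0068 0.1427]
tool_rot [-179.998     0.0036    6.0591]
ft_force [-0.1483 -0.4212  0.2319]
moment [0.0377 0.0476 0.0107]
grip_width 0.007036880557588115
grip_force 0.0
```

View pics/w3.png

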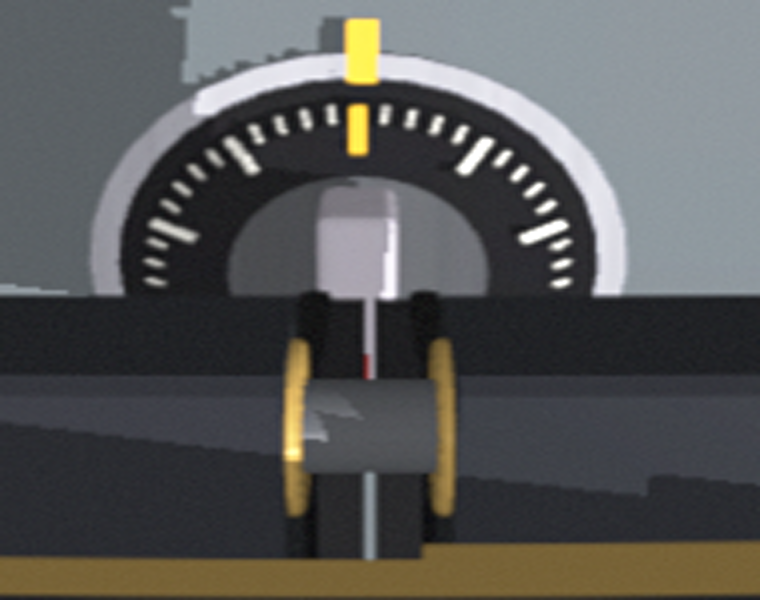

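```bash
python3 - <<'E'
from h import *
p,d=cams.camera('wrist');m=cams.camera_model('wrist');T=m['world_from_camera']
K=np.array([[m['fx'],0,m['cx']],[0,m['fy'],m['cy']],[0,0,1]])
def P(u,v):
    q=cv2.undistortPoints(np.array([[[u,v]]],float),K,m['dist_coeffs'])[0,0];z=d[v,u];return T[:3,:3]@(np.array([*q,1])*z)+T[:3,3]
np.set_printoptions(precision=4,suppress=True)
for n,u,v in[('lid',380,180),('lid',180,180),('bartop',280,222),('bartop',281,236),('ringdial',255,215),('finger',275,255),('finger',290,255),('fing',275,265),('low',282,262),('fingN',275,310)]:print(n,P(u,v))
print(T)
E
python3 st.py
```

```text
lid [ 0.6125 -0.0559  0.1269]
lid [0.5981 0.0794 0.1272]
bartop [0.5856 0.0095 0.1608]
bartop [0.5769 0.008  0.1604]
ringdial [0.5813 0.026  0.1358]
finger [0.5775 0.011  0.1924]
finger [0.5788 0.0037 0.1936]
fing [0.5777 0.0108 0.2049]
low [0.5611 0.0057 0.1623]
fingN [0.5672 0.0093 0.2258]
[[ 0.1063 -0.9612 -0.2546  0.6378]
 [-0.9943 -0.1025 -0.028   0.0141]
 [ 0.0008  0.2562 -0.9666  0.3394]
 [ 0.      0.      0.      1.    ]]
time_s 5.35
ee_pos [0.5684 0.0068 0.1428]
tool_rot [-179.9994   -0.0014    6.0623]
ft_force [-0.1057 -0.1713  0.3153]
moment [ 0.017   0.0766 -0.0042]
grip_width 0.0027396057411319843
grip_force 0.0
```

```bash
python3 - <<'E'
from h import *
p,d=cams.camera('wrist');m=cams.camera_model('wrist');T=m['world_from_camera']
K=np.array([[m['fx'],0,m['cx']],[0,m['fy'],m['cy']],[0,0,1]])
def P(u,v):
    q=cv2.undistortPoints(np.array([[[u,v]]],float),K,m['dist_coeffs'])[0,0];z=d[v,u];return T[:3,:3]@(np.array([*q,1])*z)+T[:3,3]
np.set_printoptions(precision=4,suppress=True)
for u in(272,289):
  for v in range(238,262,2):print(u,v,P(u,v),p[v,u])
E
python3 st.py
```

```text
272 238 [0.5754 0.0132 0.1615] [175 165 169]
272 240 [0.5737 0.0131 0.1601] [175 164 168]
272 242 [0.5729 0.013  0.1614] [113 106 108]
272 244 [0.5789 0.013  0.1809] [38 35 36]
272 246 [0.5789 0.0129 0.1841] [20 21 21]
272 248 [0.5775 0.0128 0.1833] [23 22 22]
272 250 [0.5774 0.0127 0.1858] [26 25 25]
272 252 [0.5777 0.0126 0.1893] [27 27 26]
272 254 [0.5776 0.0125 0.1917] [26 25 24]
272 256 [0.5785 0.0125 0.1964] [26 24 25]
272 258 [0.5785 0.0124 0.1989] [29 27 25]
272 260 [0.5771 0.0123 0.1981] [28 29 28]
289 238 [0.5677 0.0016 0.1359] [169 158 162]
289 240 [0.5663 0.0015 0.1359] [171 161 162]
289 242 [0.5646 0.0013 0.1354] [160 151 152]
289 244 [0.578  0.0037 0.1759] [111 103 103]
289 246 [0.5782 0.0038 0.1796] [31 27 29]
289 248 [0.5784 0.0039 0.183 ] [32 31 30]
289 250 [0.5784 0.0039 0.186 ] [30 28 27]
289 252 [0.5781 0.004  0.1879] [32 31 29]
289 254 [0.5785 0.0041 0.1917] [29 28 27]
289 256 [0.5783 0.0041 0.1938] [34 31 33]
289 258 [0.5782 0.0042 0.1962] [32 30 29]
289 260 [0.5787 0.0043 0.1997] [28 26 27]
time_s 5.4
ee_pos [0.5683 0.0068 0.1427]
tool_rot [-179.9972    0.0026    6.0584]
ft_force [-0.0655 -0.237   0.6583]
moment [ 0.0636 -0.0148 -0.0344]
grip_width 0.0054011150068863775
grip_force 0.0
```

Depth shows the shut fingertips at z≈0.177, about 34 mm above where the TCP reading puts them, so they closed above the bar. I'll open them, go lower in small steps and measure the tips again.

{"method": "drive_tool", "body": {
  "plan": [
    {"offset": [0, 0, 0], "dr": [0, 0, 0], "gripper": 0},
    {"offset": [0, 0, 0], "dr": [0, 0, 0], "gripper": 0},
    {"offset": [0, 0, 0], "dr": [0, 0, 0], "gripper": 0},
    {"offset": [0, 0, 0], "dr": [0, 0, 0], "gripper": 0},
    {"offset": [0, 0, 0], "dr": [0, 0, 0], "gripper": 0},
    {"offset": [0, 0, 0], "dr": [0, 0, 0], "gripper": 0}
  ]
}}

```text
time_s: 6.0
ee_pos: [0.5684, 0.0068, 0.1428]
tool_rot: [180.0, -0.0, 6.1]
ft_force: [0.2, -0.0, 0.4]
grip_width: 0.454
grip_force: 0.0
```

{"method": "drive_tool", "body": {
  "plan": [
    {"offset": [0, 0, 5], "dr": [0, 0, 0], "gripper": 0},
    {"offset": [0, 0, 5], "dr": [0, 0, 0], "gripper": 0},
    {"offset": [0, 0, 4], "dr": [0, 0, 0], "gripper": 0},
    {"offset": [0, 0, 0], "dr": [0, 0, 0], "gripper": 0},
    {"offset": [0, 0, 0], "dr": [0, 0, 0], "gripper": 0}
  ]
}}

```text
time_s: 6.5
ee_pos: [0.5682, 0.0068, 0.1285]
tool_rot: [-180.0, 0.0, 6.1]
ft_force: [-0.5, 0.1, -0.3]
grip_width: 0.504
grip_force: 0.0
```

```bash
cat > tip.py <<'E'
from h import *
p,d=cams.camera('wrist');m=cams.camera_model('wrist');T=m['world_from_camera']
K=np.array([[m['fx'],0,m['cx']],[0,m['fy'],m['cy']],[0,0,1]])
v,u=np.mgrid[200:300,180:390];q=cv2.undistortPoints(np.stack([u,v],-1).reshape(-1,1,2).astype(float),K,m['dist_coeffs'])[:,0]
z=d[200:300,180:390].reshape(-1);X=(np.c_[q,np.ones(len(q))]*z[:,None])@T[:3,:3].T+T[:3,3]
dark=(p[200:300,180:390].max(2)<60).reshape(-1)&(X[:,0]<.59)&(X[:,0]>.57)
np.set_printoptions(precision=4,suppress=True)
U=u.reshape(-1)
for c in range(180,390,6):
    k=dark&(U==c)&(X[:,2]>.145)
    if k.sum()>2:
        i=np.where(k)[0][np.argsort(X[k,2])[:3]];print(c,X[i[1]],end=';')
E
python3 tip.py;python3 st.py
```

```text
210 [0.5765 0.0396 0.1962];216 [0.5758 0.0381 0.1897];222 [0.5761 0.0377 0.1765];228 [0.5763 0.0366 0.1651];234 [0.575  0.0332 0.1654];240 [0.5757 0.0301 0.1648];324 [ 0.5806 -0.015   0.165 ];330 [ 0.5808 -0.0181  0.166 ];336 [ 0.5828 -0.021   0.1661];342 [ 0.5825 -0.0218  0.1795];348 [ 0.5826 -0.0228  0.1894];354 [ 0.5831 -0.024   0.1968];time_s 6.55
ee_pos [0.5684 0.0068 0.1287]
tool_rot [-179.9991    0.0072    6.0607]
ft_force [-0.037  -0.0992 -0.2391]
moment [ 0.0236  0.0504 -0.0111]
grip_width 0.500343457131928
grip_force 0.0
```

{"method": "drive_tool", "body": {
  "plan": [
    {"offset": [1, 1, 6], "dr": [0, 0, 0], "gripper": 0},
    {"offset": [0, -2, 6], "dr": [0, 0, 0], "gripper": 0},
    {"offset": [0, 0, 5], "dr": [0, 0, 0], "gripper": 0},
    {"offset": [0, 0, 4], "dr": [0, 0, 0], "gripper": 0},
    {"offset": [0, 0, 2.5], "dr": [0, 0, 0], "gripper": -0.3},
    {"offset": [0, 0, 0], "dr": [0, 0, 0], "gripper": -1},
    {"offset": [0, 0, 0], "dr": [0, 0, 0], "gripper": -1},
    {"offset": [0, 0, 0], "dr": [0, 0, 0], "gripper": -1}
  ],
  "squeeze": 40
}}

```text
time_s: 7.35
ee_pos: [0.5695, 0.0078, 0.1055]
tool_rot: [180.0, -0.0, 6.1]
ft_force: [0.3, 0.3, 0.0]
grip_width: 0.22
grip_force: 0.0
```

{"method": "drive_tool", "body": {
  "plan": [
    {"offset": [0, 0, 0], "dr": [0, 0, 0], "gripper": -1},
    {"offset": [0, 0, 0], "dr": [0, 0, 0], "gripper": -1},
    {"offset": [0, 0, 0], "dr": [0, 0, 0], "gripper": -1},
    {"offset": [0, 0, 0], "dr": [0, 0, 0], "gripper": -1}
  ]
}}

```text
time_s: 7.75
ee_pos: [0.5693, 0.0088, 0.1055]
tool_rot: [-179.9, -0.0, 6.0]
ft_force: [-0.4, 5.8, 2.3]
grip_width: 0.135
grip_force: 40.0
```

```bash
python3 st.py;python3 tip.py
```

```text
time_s 7.75
ee_pos [0.5693 0.0088 0.1055]
tool_rot [-179.9177   -0.0282    6.0317]
ft_force [-0.3634  5.8136  2.3332]
moment [ 0.8947 -0.0606 -0.0494]
grip_width 0.1348305965172686
grip_force 40.00360608100891
252 [0.5791 0.0239 0.1621];258 [0.5789 0.0222 0.1463];264 [0.578  0.0189 0.1473];300 [0.5799 0.0001 0.1456];306 [ 0.5818 -0.0028  0.1469];312 [ 0.5816 -0.0047  0.1608];
```

{"method": "drive_tool", "body": {
  "plan": [
    {"offset": [0, -1, 0], "dr": [0, 0, 0], "gripper": -1},
    {"offset": [0, 0, 0], "dr": [0, 0, 0.1], "gripper": -1},
    {"offset": [0, 0, 0], "dr": [0, 0, 0.1], "gripper": -1},
    {"offset": [0, 0, 0], "dr": [0, 0, 0.1], "gripper": -1},
    {"offset": [0, 0, 0], "dr": [0, 0, 0], "gripper": -1},
    {"offset": [0, 0, 0], "dr": [0, 0, 0], "gripper": -1}
  ]
}}

```text
time_s: 8.4
ee_pos: [0.5693, 0.0084, 0.1055]
tool_rot: [180.0, -0.0, -11.0]
ft_force: [-0.7, 0.2, 2.0]
grip_width: 0.132
grip_force: 40.0
```

```bash
python3 st.py
```

```text
time_s 8.4
ee_pos [0.5693 0.0084 0.1055]
tool_rot [179.9575  -0.0279 -11.0074]
ft_force [-0.6869  0.1549  1.9919]
moment [ 0.2424  0.0733 -0.0448]
grip_width 0.13227312868017163
grip_force 40.00324845314026
```

{"method": "drive_tool", "body": {
  "plan": [
    {"offset": [0, 0, 0], "dr": [0, 0, 0.1], "gripper": -1},
    {"offset": [0, 0, 0], "dr": [0, 0, 0.1], "gripper": -1},
    {"offset": [0, 0, 0], "dr": [0, 0, 0.1], "gripper": -1},
    {"offset": [0, 0, 0], "dr": [0, 0, 0.1], "gripper": -1},
    {"offset": [0, 0, 0], "dr": [0, 0, 0.07], "gripper": -1},
    {"offset": [0, 0, 0], "dr": [0, 0, 0], "gripper": -1},
    {"offset": [0, 0, 0], "dr": [0, 0, 0], "gripper": -1}
  ]
}}

```text
time_s: 9.1
ee_pos: [0.569, 0.0078, 0.1054]
tool_rot: [179.9, -0.0, -37.9]
ft_force: [-1.1, -3.1, 2.9]
grip_width: 0.137
grip_force: 40.0
```

```bash
python3 st.py; python3 - <<'E'
from h import *
p,d=cams.camera('wrist');cv2.imwrite('pics/w4.png',cv2.resize(p[130:330,190:390],(600,600),interpolation=cv2.INTER_CUBIC))
E
```

```text
time_s 9.1
ee_pos [0.569  0.0078 0.1054]
tool_rot [179.9007  -0.0429 -37.9024]
ft_force [-1.1014 -3.113   2.8946]
moment [-0.4558  0.3171 -0.0215]
grip_width 0.1367181247009522
grip_force 40.00161051750183
```

View pics/w4.png

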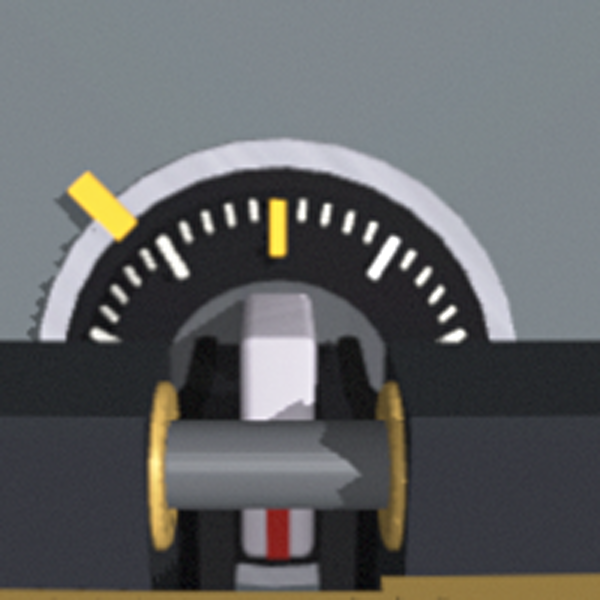

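The dial has turned with the gripper: yellow 50 is now at crop (277,228), the long 40 mark at (172,257), and the index at (102,205) reads close to 38. I'll check that in numbers.

```bash
python3 - <<'E'
from h import *
f=lambda p:[(p[0]+.5)/3+190-.5,(p[1]+.5)/3+130-.5]
P=pix2plane('wrist',[f(p) for p in[(102,206),(173,258),(139,268),(381,258),(277,228),(278,532)]],.1355)
c=np.array([.569,.0085])
for n,q in zip(['index','40','38','60','50','barred'],P):print(n,q,np.degrees(np.arctan2(*(q[:2]-c)[::-1])))
E
```

```text
index [0.61526286 0.01130995 0.1355    ] 3.4758011702934035
40 [0.59994793 0.00738093 0.1355    ] -2.0708986486161667
38 [0.60230754 0.01348506 0.1355    ] 8.512132708982332
60 [ 0.57670202 -0.02245496  0.1355    ] -76.02773625695119
50 [ 0.59274786 -0.01097192  0.1355    ] -39.34983988115802
barred [0.54383329 0.02683656 0.1355    ] 143.92278750184767
```

{"method": "drive_tool", "body": {
  "plan": [
    {"offset": [0, 0, 0], "dr": [0, 0, -0.12], "gripper": -1},
    {"offset": [0, 0, 0], "dr": [0, 0, -0.12], "gripper": -1},
    {"offset": [0, 0, 0], "dr": [0, 0, -0.12], "gripper": -1},
    {"offset": [0, 0, 0], "dr": [0, 0, -0.12], "gripper": -1},
    {"offset": [0, 0, 0], "dr": [0, 0, -0.12], "gripper": -1},
    {"offset": [0, 0, 0], "dr": [0, 0, -0.12], "gripper": -1},
    {"offset": [0, 0, 0], "dr": [0, 0, 0], "gripper": -1},
    {"offset": [0, 0, 0], "dr": [0, 0, 0], "gripper": -1}
  ]
}}

```text
time_s: 9.95
ee_pos: [0.5693, 0.0088, 0.1054]
tool_rot: [180.0, -0.0, 3.1]
ft_force: [-0.6, -1.6, 4.2]
grip_width: 0.137
grip_force: 40.0
```

```bash
python3 st.py
```

```text
time_s 9.95
ee_pos [0.5693 0.0088 0.1054]
tool_rot [179.9891  -0.0221   3.1179]
ft_force [-0.6127 -1.5737  4.2024]
moment [-0.1408  0.1397  0.0614]
grip_width 0.13722430774801153
grip_force 40.005725026130676
```

{"method": "drive_tool", "body": {
  "plan": [
    {"offset": [0, 0, 0], "dr": [0, 0, -0.12], "gripper": -1},
    {"offset": [0, 0, 0], "dr": [0, 0, -0.12], "gripper": -1},
    {"offset": [0, 0, 0], "dr": [0, 0, -0.12], "gripper": -1},
    {"offset": [0, 0, 0], "dr": [0, 0, -0.12], "gripper": -1},
    {"offset": [0, 0, 0], "dr": [0, 0, -0.12], "gripper": -1},
    {"offset": [0, 0, 0], "dr": [0, 0, -0.127], "gripper": -1},
    {"offset": [0, 0, 0], "dr": [0, 0, 0], "gripper": -1},
    {"offset": [0, 0, 0], "dr": [0, 0, 0], "gripper": -1}
  ]
}}

```text
time_s: 10.75
ee_pos: [0.5689, 0.0099, 0.1053]
tool_rot: [-179.9, -0.0, 44.7]
ft_force: [-1.3, 3.9, 4.0]
grip_width: 0.134
grip_force: 40.0
```

```bash
python3 st.py
```

```text
time_s 10.75
ee_pos [0.5689 0.0099 0.1053]
tool_rot [-179.9203   -0.0396   44.6547]
ft_force [-1.3446  3.9139  4.0072]
moment [0.5266 0.1782 0.0584]
grip_width 0.13422439646128012
grip_force 40.00559628009796
```

{"method": "drive_tool", "body": {
  "plan": [
    {"offset": [0, 0, 0], "dr": [0, 0, 0.08], "gripper": -1},
    {"offset": [0, 0, 0], "dr": [0, 0, 0.08], "gripper": -1},
    {"offset": [0, 0, 0], "dr": [0, 0, 0.08], "gripper": -1},
    {"offset": [0, 0, 0], "dr": [0, 0, 0.05], "gripper": -1},
    {"offset": [0, 0, 0], "dr": [0, 0, 0.01], "gripper": -1},
    {"offset": [0, 0, 0], "dr": [0, 0, 0.01], "gripper": -1},
    {"offset": [0, 0, 0], "dr": [0, 0, 0.01], "gripper": -1},
    {"offset": [0, 0, 0], "dr": [0, 0, 0.01], "gripper": -1}
  ]
}}

```text
time_s: 11.55
ee_pos: [0.5692, 0.0094, 0.1053]
tool_rot: [-180.0, -0.0, 25.9]
ft_force: [-1.1, 4.0, 4.4]
grip_width: 0.133
grip_force: 40.0
```

```bash
cat > mon.py <<'E'
from station import telemetry,cams
import numpy as np
np.set_printoptions(precision=3,suppress=True)
R=[]
for i in range(3):
    s=telemetry.get_state()
    print(round(s['time_s'],2),'yaw %.2f n %.2f mz %.3f e6 %.3f'%(s['tool_rot'][2],(s['tool_rot'][2]+174.8)/3.6,s['moment'][2],s['effort'][5]),s['ft_force'],s['ee_pos'][:2],'j6 %.3f'%s['joint_positions'][5])
    if i<2:cams.camera('wrist')
E
python3 mon.py
```

```text
11.55 yaw 25.89 n 55.75 mz 0.084 e6 0.026 [-1.059  3.969  4.433] [0.569 0.009] j6 53.753
11.6 yaw 25.87 n 55.74 mz 0.030 e6 0.093 [-0.483  4.377  4.447] [0.569 0.009] j6 53.770
11.65 yaw 25.91 n 55.75 mz 0.050 e6 0.083 [-0.629  5.068  5.132] [0.569 0.009] j6 53.731
```

{"method": "drive_tool", "body": {
  "plan": [
    {"offset": [0, 0, 0], "dr": [0, 0, 0.0], "gripper": -1},
    {"offset": [0, 0, 0], "dr": [0, 0, 0.02], "gripper": -1},
    {"offset": [0, 0, 0], "dr": [0, 0, 0.02], "gripper": -1},
    {"offset": [0, 0, 0], "dr": [0, 0, 0.02], "gripper": -1},
    {"offset": [0, 0, 0], "dr": [0, 0, 0.02], "gripper": -1},
    {"offset": [0, 0, 0], "dr": [0, 0, 0.02], "gripper": -1},
    {"offset": [0, 0, 0], "dr": [0, 0, 0.02], "gripper": -1}
  ],
  "squeeze": 14
}}

```text
time_s: 12.35
ee_pos: [0.5692, 0.0092, 0.1053]
tool_rot: [-180.0, -0.0, 19.0]
ft_force: [-1.6, 6.3, 5.0]
grip_width: 0.139
grip_force: 14.0
```

```bash
python3 mon.py
```

```text
12.35 yaw 19.00 n 53.83 mz 0.113 e6 -0.041 [-1.619  6.309  4.964] [0.569 0.009] j6 60.640
12.4 yaw 18.96 n 53.82 mz 0.045 e6 0.103 [-0.182  4.993  4.561] [0.569 0.009] j6 60.681
12.45 yaw 19.01 n 53.84 mz -0.015 e6 0.070 [-0.623  5.088  4.321] [0.569 0.009] j6 60.621
```

{"method": "drive_tool", "body": {
  "plan": [
    {"offset": [0, 0, 0], "dr": [0, 0, 0.02], "gripper": -1},
    {"offset": [0, 0, 0], "dr": [0, 0, 0.02], "gripper": -1},
    {"offset": [0, 0, 0], "dr": [0, 0, 0.02], "gripper": -1},
    {"offset": [0, 0, 0], "dr": [0, 0, 0.02], "gripper": -1},
    {"offset": [0, 0, 0], "dr": [0, 0, 0.02], "gripper": -1}
  ]
}}

```text
time_s: 12.95
ee_pos: [0.5692, 0.009, 0.1053]
tool_rot: [-180.0, -0.0, 13.2]
ft_force: [-0.9, 5.0, 4.5]
grip_width: 0.138
grip_force: 14.0
```

```bash
cat > mon.py <<'E'
from station import telemetry,cams
import numpy as np
np.set_printoptions(precision=3,suppress=True)
R=[]
for i in range(6):
    s=telemetry.get_state()
    R.append([s['time_s'],s['tool_rot'][2],s['moment'][2],s['effort'][5],*s['ft_force'],*s['ee_pos'],s['joint_positions'][5],s['grip_width']])
    if i<5:cams.camera('wrist')
R=np.array(R);m=R.mean(0)
print('t %.2f yaw %.2f n %.2f mz %.3f +-%.3f e6 %.3f +-%.3f'%(R[-1,0],m[1],(m[1]+174.8)/3.6,m[2],R[:,2].std()/2.4,m[3],R[:,3].std()/2.4),m[4:7],m[7:10],m[10:])
E
python3 mon.py
```

```text
t 13.20 yaw 13.26 n 52.24 mz -0.000 +-0.024 e6 -0.009 +-0.021 [-0.615  5.227  4.416] [0.569 0.009 0.105] [66.371  0.137]
```

{"method": "drive_tool", "body": {
  "plan": [
    {"offset": [0, 0, 0], "dr": [0, 0, 0.02], "gripper": -1},
    {"offset": [0, 0, 0], "dr": [0, 0, 0.02], "gripper": -1},
    {"offset": [0, 0, 0], "dr": [0, 0, 0.02], "gripper": -1},
    {"offset": [0, 0, 0], "dr": [0, 0, 0.02], "gripper": -1},
    {"offset": [0, 0, 0], "dr": [0, 0, 0.02], "gripper": -1}
  ]
}}

```text
time_s: 13.7
ee_pos: [0.5693, 0.0089, 0.1053]
tool_rot: [180.0, -0.0, 7.5]
ft_force: [-0.3, 4.9, 3.9]
grip_width: 0.133
grip_force: 14.0
```

```bash
python3 mon.py
```

```text
t 13.95 yaw 7.56 n 50.65 mz -0.011 +-0.020 e6 0.007 +-0.021 [-0.333  4.598  3.697] [0.569 0.009 0.105] [72.089  0.136]
```

{"method": "drive_tool", "body": {
  "plan": [
    {"offset": [0, -0.7, 0], "dr": [0, 0, 0.02], "gripper": -1},
    {"offset": [0, 0, 0], "dr": [0, 0, 0.02], "gripper": -1},
    {"offset": [0, 0, 0], "dr": [0, 0, 0.02], "gripper": -1},
    {"offset": [0, 0, 0], "dr": [0, 0, 0.02], "gripper": -1},
    {"offset": [0, 0, 0], "dr": [0, 0, 0.02], "gripper": -1}
  ]
}}

```text
time_s: 14.45
ee_pos: [0.5693, 0.0088, 0.1053]
tool_rot: [179.9, -0.0, 1.8]
ft_force: [-0.3, -1.2, 2.6]
grip_width: 0.14
grip_force: 14.0
```

```bash
python3 mon.py
```

```text
t 14.70 yaw 1.85 n 49.07 mz 0.048 +-0.013 e6 0.061 +-0.022 [ 0.265 -1.372  2.584] [0.569 0.009 0.105] [77.885  0.137]
```

{"method": "drive_tool", "body": {
  "plan": [
    {"offset": [0, 0, 0], "dr": [0, 0, 0.02], "gripper": -1},
    {"offset": [0, 0, 0], "dr": [0, 0, 0.02], "gripper": -1},
    {"offset": [0, 0, 0], "dr": [0, 0, 0.02], "gripper": -1},
    {"offset": [0, 0, 0], "dr": [0, 0, 0.02], "gripper": -1},
    {"offset": [0, 0, 0], "dr": [0, 0, 0.02], "gripper": -1}
  ]
}}

```text
time_s: 15.2
ee_pos: [0.5693, 0.0087, 0.1053]
tool_rot: [179.9, -0.0, -3.9]
ft_force: [0.2, -4.9, 2.1]
grip_width: 0.14
grip_force: 14.1
```

```bash
python3 mon.py
```

```text
t 15.45 yaw -3.88 n 47.48 mz 0.244 +-0.008 e6 0.246 +-0.023 [ 0.422 -5.5    2.797] [0.569 0.009 0.105] [83.632  0.138]
```

{"method": "drive_tool", "body": {
  "plan": [
    {"offset": [0, 0, 0], "dr": [0, 0, 0.02], "gripper": -1},
    {"offset": [0, 0, 0], "dr": [0, 0, 0.02], "gripper": -1},
    {"offset": [0, 0, 0], "dr": [0, 0, 0.02], "gripper": -1},
    {"offset": [0, 0, 0], "dr": [0, 0, 0.02], "gripper": -1},
    {"offset": [0, 0, 0], "dr": [0, 0, 0.02], "gripper": -1},
    {"offset": [0, 0, 0], "dr": [0, 0, 0.02], "gripper": -1}
  ]
}}

```text
time_s: 16.05
ee_pos: [0.5693, 0.0085, 0.1053]
tool_rot: [179.9, -0.0, -10.8]
ft_force: [0.8, -5.0, 2.7]
grip_width: 0.133
grip_force: 14.1
```

```bash
python3 mon.py
```

```text
t 16.30 yaw -10.75 n 45.57 mz 0.261 +-0.020 e6 0.258 +-0.024 [ 0.007 -5.835  2.273] [0.569 0.009 0.105] [90.506  0.137]
```

```bash
python3 - <<'E'
t=open('mon.py').read()
t=t.replace("if i<5:cams.camera('wrist')","""
    if i<5:
        p,_=cams.camera('wrist');w=p[190:222,271:295].astype(float);k=np.clip((w[...,1]+w[...,2])/2-w[...,0]-40,0,None);C.append([(k*np.arange(271,295)).sum()/k.sum(),k.sum()])""").replace("R=[]","R=[];C=[]",1)
t+="\nprint('mark col %.2f'%np.mean(np.array(C)[:,0]),C[0][1])\n"
open('mon.py','w').write(t)
E
python3 mon.py
```

```text
t 16.55 yaw -10.73 n 45.58 mz 0.214 +-0.008 e6 0.253 +-0.000 [ 0.12  -5.496  2.206] [0.569 0.009 0.105] [90.482  0.137]
mark col 281.52 10461.0
```

{"method": "drive_tool", "body": {
  "plan": [
    {"offset": [0, 0, 0], "dr": [0, 0, 0], "gripper": -1},
    {"offset": [0, 0, 0], "dr": [0, 0, 0.01], "gripper": -1},
    {"offset": [0, 0, 0], "dr": [0, 0, 0.01], "gripper": -1}
  ],
  "squeeze": 11
}}

```text
time_s: 16.85
ee_pos: [0.5694, 0.0085, 0.1053]
tool_rot: [179.9, -0.1, -11.9]
ft_force: [0.5, -6.3, 1.8]
grip_width: 0.142
grip_force: 11.2
```

```bash
python3 mon.py
```

```text
t 17.10 yaw -11.89 n 45.25 mz 0.253 +-0.014 e6 0.249 +-0.013 [ 0.622 -5.834  1.862] [0.569 0.009 0.105] [91.642  0.141]
mark col 280.41 11299.5
```

{"method": "drive_tool", "body": {
  "plan": [
    {"offset": [0, 0, 0], "dr": [0, 0, 0], "gripper": -1},
    {"offset": [0, 0, 0], "dr": [0, 0, 0], "gripper": -1}
  ],
  "squeeze": 15
}}

```text
time_s: 17.3
ee_pos: [0.5694, 0.0085, 0.1053]
tool_rot: [179.9, -0.1, -11.9]
ft_force: [-0.5, -6.0, 2.2]
grip_width: 0.139
grip_force: 15.1
```

```bash
python3 mon.py
```

```text
t 17.55 yaw -11.87 n 45.26 mz 0.277 +-0.007 e6 0.268 +-0.000 [ 0.286 -6.022  2.49 ] [0.569 0.009 0.105] [91.625  0.139]
mark col 280.71 10994.0
```

{"method": "drive_tool", "body": {
  "plan": [
    {"offset": [0, 0, 0], "dr": [0, 0, 0.005], "gripper": -1},
    {"offset": [0, 0, 0], "dr": [0, 0, 0.005], "gripper": -1}
  ]
}}

```text
time_s: 17.75
ee_pos: [0.5694, 0.0085, 0.1053]
tool_rot: [179.9, -0.0, -12.5]
ft_force: [0.2, -5.8, 3.3]
grip_width: 0.138
grip_force: 15.1
```

```bash
python3 mon.py
```

```text
t 18.00 yaw -12.45 n 45.10 mz 0.252 +-0.010 e6 0.271 +-0.006 [ 0.317 -5.829  2.539] [0.569 0.008 0.105] [92.204  0.139]
mark col 280.69 11953.0
```

{"method": "drive_tool", "body": {
  "plan": [
    {"offset": [0, 0, 0], "dr": [0, 0, 0.008], "gripper": -1},
    {"offset": [0, 0, 0], "dr": [0, 0, 0.008], "gripper": -1},
    {"offset": [0, 0, 0], "dr": [0, 0, 0.008], "gripper": -1}
  ]
}}

```text
time_s: 18.3
ee_pos: [0.5694, 0.0085, 0.1053]
tool_rot: [179.9, -0.1, -13.8]
ft_force: [0.2, -6.0, 1.9]
grip_width: 0.142
grip_force: 15.1
```

```bash
python3 mon.py
```

```text
t 18.55 yaw -13.83 n 44.71 mz 0.264 +-0.007 e6 0.269 +-0.010 [ 0.168 -6.063  2.325] [0.569 0.008 0.105] [93.581  0.14 ]
mark col 280.74 12768.0
```

{"method": "drive_tool", "body": {
  "plan": [
    {"offset": [0, 0, 0], "dr": [0, 0, 0.007], "gripper": -1},
    {"offset": [0, 0, 0], "dr": [0, 0, 0.007], "gripper": -1}
  ]
}}

```text
time_s: 18.75
ee_pos: [0.5693, 0.0084, 0.1053]
tool_rot: [179.9, -0.1, -14.6]
ft_force: [0.7, -6.0, 2.3]
grip_width: 0.142
grip_force: 15.1
```

```bash
python3 mon.py
```

```text
t 19.00 yaw -14.63 n 44.49 mz 0.291 +-0.008 e6 0.270 +-0.009 [ 0.813 -5.803  2.166] [0.569 0.008 0.105] [94.384  0.14 ]
mark col 280.72 12817.5
```

{"method": "drive_tool", "body": {
  "plan": [
    {"offset": [0, 0, 0], "dr": [0, 0, 0.007], "gripper": -1},
    {"offset": [0, 0, 0], "dr": [0, 0, 0.007], "gripper": -1}
  ]
}}

```text
time_s: 19.2
ee_pos: [0.5694, 0.0084, 0.1053]
tool_rot: [179.9, -0.1, -15.4]
ft_force: [-0.1, -6.8, 2.1]
grip_width: 0.138
grip_force: 15.1
```

```bash
python3 mon.py
```

```text
t 19.45 yaw -15.43 n 44.27 mz 0.283 +-0.011 e6 0.270 +-0.009 [ 0.26  -6.067  2.257] [0.569 0.008 0.105] [95.186  0.14 ]
mark col 280.72 12777.5
```

{"method": "drive_tool", "body": {
  "plan": [
    {"offset": [0, 0, 0], "dr": [0, 0, 0.007], "gripper": -1},
    {"offset": [0, 0, 0], "dr": [0, 0, 0.007], "gripper": -1}
  ]
}}

```text
time_s: 19.65
ee_pos: [0.5693, 0.0084, 0.1053]
tool_rot: [179.9, -0.1, -16.2]
ft_force: [0.7, -7.7, 2.1]
grip_width: 0.139
grip_force: 15.1
```

```bash
python3 mon.py
```

```text
t 19.90 yaw -16.23 n 44.05 mz 0.269 +-0.009 e6 0.269 +-0.008 [ 0.391 -6.8    2.462] [0.569 0.008 0.105] [95.988  0.14 ]
mark col 280.72 12838.0
```

{"method": "drive_tool", "body": {
  "plan": [
    {"offset": [0, 0, 0], "dr": [0, 0, 0.006], "gripper": -1},
    {"offset": [0, 0, 0], "dr": [0, 0, 0.006], "gripper": -1},
    {"offset": [0, 0, 0], "dr": [0, 0, 0.006], "gripper": -1}
  ]
}}

```text
time_s: 20.2
ee_pos: [0.5693, 0.0084, 0.1053]
tool_rot: [179.9, -0.1, -17.3]
ft_force: [-0.3, -6.8, 1.9]
grip_width: 0.139
grip_force: 15.1
```

```bash
python3 mon.py
```

```text
t 20.45 yaw -17.26 n 43.76 mz 0.266 +-0.008 e6 0.270 +-0.007 [ 0.359 -6.329  2.105] [0.569 0.008 0.105] [97.018  0.137]
mark col 280.72 12822.0
```

{"method": "drive_tool", "body": {
  "plan": [
    {"offset": [0, 0, 0], "dr": [0, 0, 0.006], "gripper": -1},
    {"offset": [0, 0, 0], "dr": [0, 0, 0.006], "gripper": -1},
    {"offset": [0, 0, 0], "dr": [0, 0, 0.006], "gripper": -1}
  ]
}}

```text
time_s: 20.75
ee_pos: [0.5693, 0.0083, 0.1053]
tool_rot: [179.9, -0.1, -18.3]
ft_force: [0.4, -6.2, 2.3]
grip_width: 0.14
grip_force: 15.1
```

```bash
python3 mon.py
```

```text
t 21.00 yaw -18.29 n 43.47 mz 0.255 +-0.006 e6 0.270 +-0.007 [ 0.55  -6.602  2.287] [0.569 0.008 0.105] [98.05   0.139]
mark col 280.73 12768.0
```

{"method": "drive_tool", "body": {
  "plan": [
    {"offset": [0, 0, 0], "dr": [0, 0, 0.006], "gripper": -1},
    {"offset": [0, 0, 0], "dr": [0, 0, 0.006], "gripper": -1},
    {"offset": [0, 0, 0], "dr": [0, 0, 0.006], "gripper": -1}
  ]
}}

```text
time_s: 21.3
ee_pos: [0.5693, 0.0083, 0.1053]
tool_rot: [179.9, -0.1, -19.3]
ft_force: [0.5, -6.8, 3.0]
grip_width: 0.14
grip_force: 15.1
```

```bash
python3 mon.py
```

```text
t 21.55 yaw -19.32 n 43.19 mz 0.261 +-0.010 e6 0.265 +-0.007 [ 0.245 -6.258  2.394] [0.569 0.008 0.105] [99.082  0.139]
mark col 280.76 12755.0
```

{"method": "drive_tool", "body": {
  "plan": [
    {"offset": [0, 0, 0], "dr": [0, 0, 0.006], "gripper": -1},
    {"offset": [0, 0, 0], "dr": [0, 0, 0.006], "gripper": -1},
    {"offset": [0, 0, 0], "dr": [0, 0, 0.006], "gripper": -1}
  ]
}}

```text
time_s: 21.85
ee_pos: [0.5693, 0.0083, 0.1053]
tool_rot: [179.9, -0.1, -20.4]
ft_force: [0.7, -6.6, 2.1]
grip_width: 0.141
grip_force: 15.2
```

```bash
python3 mon.py
```

```text
t 22.10 yaw -20.34 n 42.90 mz 0.307 +-0.014 e6 0.303 +-0.008 [ 0.377 -6.713  2.068] [0.569 0.008 0.105] [100.107   0.141]
mark col 280.46 13040.0
```

{"method": "drive_tool", "body": {
  "plan": [
    {"offset": [0, 0, 0], "dr": [0, 0, 0.003], "gripper": -1},
    {"offset": [0, 0, 0], "dr": [0, 0, 0], "gripper": -1}
  ]
}}

```text
time_s: 22.3
ee_pos: [0.5693, 0.0083, 0.1053]
tool_rot: [179.9, -0.1, -20.5]
ft_force: [0.6, -7.1, 2.2]
grip_width: 0.139
grip_force: 15.2
```

```bash
python3 mon.py
```

```text
t 22.55 yaw -20.51 n 42.86 mz 0.304 +-0.007 e6 0.312 +-0.001 [ 0.54  -6.983  2.114] [0.569 0.008 0.105] [100.269   0.138]
mark col 280.41 12972.0
```

The mark slips back against the gripper and the torque rises from 0.27 to 0.31 with no dial motion, so this is the firm end at about 43. I'll release the dial and lift away.

{"method": "drive_tool", "body": {
  "plan": [
    {"offset": [0, 0, 0], "dr": [0, 0, 0], "gripper": -0.2},
    {"offset": [0, 0, 0], "dr": [0, 0, 0], "gripper": -0.2},
    {"offset": [0, 0, 0], "dr": [0, 0, 0], "gripper": -0.2},
    {"offset": [0, 0, 0], "dr": [0, 0, 0], "gripper": -0.2},
    {"offset": [0, 0, -20], "dr": [0, 0, 0], "gripper": -0.2},
    {"offset": [0, 0, -40], "dr": [0, 0, 0], "gripper": -0.2},
    {"offset": [0, 0, -40], "dr": [0, 0, 0], "gripper": -0.2},
    {"offset": [0, 0, -40], "dr": [0, 0, -0.1], "gripper": -0.2}
  ]
}}

```text
time_s: 23.35
ee_pos: [0.5684, 0.0102, 0.2463]
tool_rot: [-180.0, 0.1, -14.7]
ft_force: [0.2, -0.6, -0.2]
grip_width: 0.402
grip_force: 0.0
```

{"method": "drive_tool", "body": {
  "plan": [
    {"offset": [0, 0, 0], "dr": [0, 0, -0.14], "gripper": -0.2},
    {"offset": [0, 0, 0], "dr": [0, 0, -0.14], "gripper": -0.2},
    {"offset": [0, 0, 0], "dr": [0, 0, -0.14], "gripper": -0.2},
    {"offset": [0, 0, 0], "dr": [0, 0, -0.14], "gripper": -0.2},
    {"offset": [0, 0, 0], "dr": [0, 0, -0.14], "gripper": -0.2},
    {"offset": [0, 0, 0], "dr": [0, 0, -0.14], "gripper": -0.2},
    {"offset": [0, 0, 0], "dr": [0, 0, -0.14], "gripper": -0.2},
    {"offset": [0, 0, 0], "dr": [0, 0, 0], "gripper": -0.2}
  ]
}}

```text
time_s: 24.15
ee_pos: [0.5686, 0.0101, 0.2449]
tool_rot: [-179.9, 0.0, 41.3]
ft_force: [0.1, 0.4, 0.3]
grip_width: 0.403
grip_force: 0.0
```

{"method": "drive_tool", "body": {
  "plan": [
    {"offset": [0, 0, 0], "dr": [0, 0, -0.14], "gripper": -0.2},
    {"offset": [0, 0, 0], "dr": [0, 0, -0.14], "gripper": -0.2},
    {"offset": [0, 0, 0], "dr": [0, 0, -0.14], "gripper": -0.2},
    {"offset": [0, 0, 0], "dr": [0, 0, -0.14], "gripper": -0.2},
    {"offset": [0, 0, 0], "dr": [0, 0, -0.14], "gripper": -0.2},
    {"offset": [0, 0, 0], "dr": [0, 0, -0.14], "gripper": -0.2},
    {"offset": [0, 0, 0], "dr": [0, 0, -0.1], "gripper": -0.2},
    {"offset": [0, 0, 0], "dr": [0, 0, 0], "gripper": -0.2}
  ]
}}

```text
time_s: 24.95
ee_pos: [0.5688, 0.0099, 0.2451]
tool_rot: [-180.0, -0.0, 95.0]
ft_force: [0.3, 0.0, 0.4]
grip_width: 0.405
grip_force: 0.0
```

```bash
python3 st.py; python3 - <<'E'
from station import telemetry
import numpy as np
from scipy.spatial.transform import Rotation as Ro
s=telemetry.get_state();R=Ro.from_euler('xyz',s['tool_rot'],degrees=True).as_matrix()
print(R.T@(np.array([.4545,-.0022,.15])-s['ee_pos'])*1e3, s['joint_positions'])
E
```

```text
time_s 24.95
ee_pos [0.5688 0.0099 0.2451]
tool_rot [-179.9701   -0.0312   95.045 ]
ft_force [0.2998 0.0252 0.4343]
moment [-0.0561 -0.0691 -0.037 ]
grip_width 0.4049148915698974
grip_force 0.0
[  -2.08412479 -114.87030145   95.11706225] [-1.02650413e+01  2.23043960e+01  8.62629776e+01  2.34156119e-02
  7.14696843e+01 -1.53174772e+01]
```

{"method": "drive_tool", "body": {
  "plan": [
    {"offset": [-1, -39, 0], "dr": [0, 0, 0], "gripper": -0.2},
    {"offset": [-1, -38, 0], "dr": [0, 0, 0], "gripper": -0.2},
    {"offset": [0, -38, 0], "dr": [0, 0, 0], "gripper": -0.2},
    {"offset": [0, 0, 30], "dr": [0, 0, 0], "gripper": -0.2},
    {"offset": [0, 0, 40], "dr": [0, 0, 0], "gripper": -0.2},
    {"offset": [0, 0, 15], "dr": [0, 0, 0], "gripper": -0.2},
    {"offset": [0, 0, 0], "dr": [0, 0, 0], "gripper": -0.2},
    {"offset": [0, 0, 0], "dr": [0, 0, 0], "gripper": -0.2}
  ]
}}

```text
time_s: 25.75
ee_pos: [0.4551, -0.0029, 0.1605]
tool_rot: [180.0, -0.0, 95.1]
ft_force: [-0.4, -0.9, 0.1]
grip_width: 0.4
grip_force: 0.0
```

```bash
python3 st.py; python3 - <<'E'
from h import *
p,d=cams.camera('wrist');cv2.imwrite('pics/w5.png',cv2.resize(p,(784,588),interpolation=cv2.INTER_CUBIC))
E
```

```text
time_s 25.75
ee_pos [ 0.4551 -0.0029  0.1605]
tool_rot [179.9841  -0.0037  95.0787]
ft_force [-0.4344 -0.8756  0.1075]
moment [-0.0518 -0.1153 -0.0175]
grip_width 0.40010123788123897
grip_force 0.0
```

View pics/w5.png

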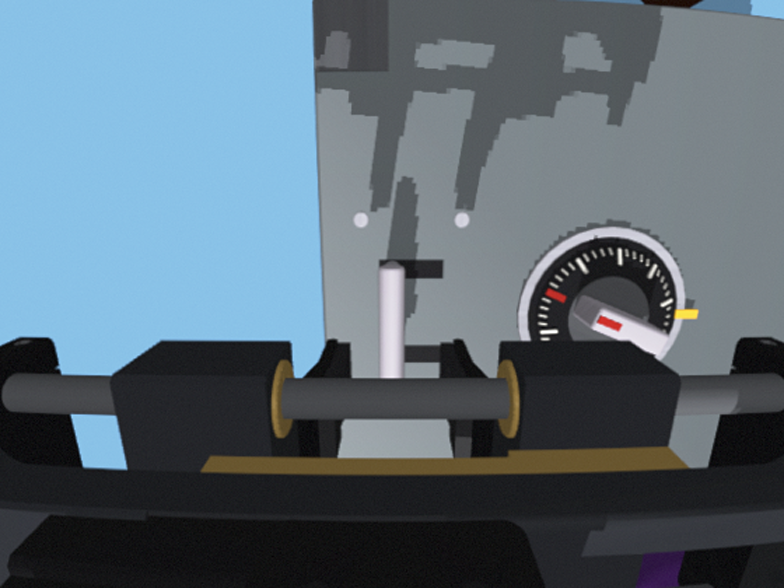

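The handle bar, at view column 391, sits midway between the open fingers at 338 and 460. The dial stayed where I left it. I'll go down and grip.

{"method": "drive_tool", "body": {
  "plan": [
    {"offset": [0, 0, 15], "dr": [0, 0, 0], "gripper": -0.2},
    {"offset": [0, 0, 15], "dr": [0, 0, 0], "gripper": -0.2},
    {"offset": [0, 0, 12], "dr": [0, 0, 0], "gripper": -0.2},
    {"offset": [0, 0, 7], "dr": [0, 0, 0], "gripper": -0.2},
    {"offset": [0, 0, 0], "dr": [0, 0, 0], "gripper": -1},
    {"offset": [0, 0, 0], "dr": [0, 0, 0], "gripper": -1},
    {"offset": [0, 0, 0], "dr": [0, 0, 0], "gripper": -1},
    {"offset": [0, 0, 0], "dr": [0, 0, 0], "gripper": -1}
  ],
  "squeeze": 25
}}

```text
time_s: 26.6
ee_pos: [0.4544, -0.003, 0.1118]
tool_rot: [-180.0, 0.0, 95.2]
ft_force: [-1.2, -0.9, 1.6]
grip_width: 0.128
grip_force: 25.1
```

{"method": "drive_tool", "body": {
  "plan": [
    {"offset": [0, 0, 0], "dr": [0, 0, 0], "gripper": -1},
    {"offset": [0, 0, 0], "dr": [0, 0, 0], "gripper": -1}
  ]
}}

```text
time_s: 26.8
ee_pos: [0.4544, -0.003, 0.1116]
tool_rot: [-180.0, 0.0, 95.2]
ft_force: [-2.6, -0.1, 1.9]
grip_width: 0.131
grip_force: 25.0
```

```bash
python3 st.py
```

```text
time_s 26.8
ee_pos [ 0.4544 -0.003   0.1116]
tool_rot [-179.9838    0.0135   95.2237]
ft_force [-2.5622 -0.1373  1.8802]
moment [-0.18    0.229  -0.0354]
grip_width 0.13116922038198883
grip_force 24.999536275863647
```

{"method": "drive_tool", "body": {
  "plan": [
    {"offset": [0, 2, 0], "dr": [0, 0, 0], "gripper": -1},
    {"offset": [0, 2, 0], "dr": [0, 0, 0], "gripper": -1},
    {"offset": [0, 1, 0], "dr": [0, 0, 0], "gripper": -1},
    {"offset": [0, 0, 0], "dr": [0, 0, 0], "gripper": -1}
  ]
}}

```text
time_s: 27.2
ee_pos: [0.4601, -0.0024, 0.1113]
tool_rot: [180.0, 0.0, 95.2]
ft_force: [-1.9, -0.1, 3.6]
grip_width: 0.128
grip_force: 25.0
```

{"method": "drive_tool", "body": {
  "plan": [
    {"offset": [0, 4, 0], "dr": [0, 0, 0], "gripper": -1},
    {"offset": [0, 4, 0], "dr": [0, 0, 0], "gripper": -1},
    {"offset": [0, 3, 0], "dr": [0, 0, 0], "gripper": -1},
    {"offset": [0, 2, 0], "dr": [0, 0, 0], "gripper": -1},
    {"offset": [0, 1, 0], "dr": [0, 0, 0], "gripper": -1},
    {"offset": [0, 1, 0], "dr": [0, 0, 0], "gripper": -1},
    {"offset": [0, 0, 0], "dr": [0, 0, 0], "gripper": -1}
  ]
}}

```text
time_s: 27.9
ee_pos: [0.473, -0.0012, 0.111]
tool_rot: [-179.8, 0.0, 95.3]
ft_force: [-6.0, -3.7, 6.2]
grip_width: 0.127
grip_force: 25.0
```

```bash
python3 st.py
```

```text
time_s 27.9
ee_pos [ 0.473  -0.0012  0.111 ]
tool_rot [-179.7956    0.0016   95.259 ]
ft_force [-5.9547 -3.7369  6.1679]
moment [-0.5818  0.7263 -0.0218]
grip_width 0.12747733443195924
grip_force 24.999638199806213
```

{"method": "drive_tool", "body": {
  "plan": [
    {"offset": [0, 1, 0], "dr": [0, 0, 0], "gripper": -1},
    {"offset": [0, 1, 0], "dr": [0, 0, 0], "gripper": -1},
    {"offset": [0, 0, 0], "dr": [0, 0, 0], "gripper": -1},
    {"offset": [0, 0, 0], "dr": [0, 0, 0], "gripper": -1}
  ]
}}

```text
time_s: 28.3
ee_pos: [0.4729, -0.0011, 0.1108]
tool_rot: [-179.6, -0.0, 95.3]
ft_force: [-6.9, -6.4, 6.9]
grip_width: 0.127
grip_force: 25.0
```

```bash
python3 st.py
```

```text
time_s 28.3
ee_pos [ 0.4729 -0.0011  0.1108]
tool_rot [-179.5591   -0.0088   95.297 ]
ft_force [-6.9473 -6.398   6.9218]
moment [-0.8487  1.247  -0.0128]
grip_width 0.12728632771675694
grip_force 24.999810755252838
```

{"method": "drive_tool", "body": {
  "plan": [
    {"offset": [-0.5, 1, 0], "dr": [0, 0, 0], "gripper": -1},
    {"offset": [-0.5, 1, 0], "dr": [0, 0, 0], "gripper": -1},
    {"offset": [0, 1, 0], "dr": [0, 0, 0], "gripper": -1},
    {"offset": [0, 0, 0], "dr": [0, 0, 0], "gripper": -1}
  ]
}}

```text
time_s: 28.7
ee_pos: [0.4727, -0.0011, 0.1104]
tool_rot: [-179.2, -0.1, 95.3]
ft_force: [-11.8, -4.5, 10.4]
grip_width: 0.129
grip_force: 25.0
```

```bash
python3 st.py
```

```text
time_s 28.7
ee_pos [ 0.4727 -0.0011  0.1104]
tool_rot [-179.1853   -0.1192   95.3153]
ft_force [-11.8231  -4.4656  10.4249]
moment [-0.7344  1.9554  0.0247]
grip_width 0.129456615577764
grip_force 25.000005662441254
```

Pushing further only raises the force, so the bolt is fully drawn against its stop. I'll relax the push and start raising the lid along the hinge arc.

{"method": "drive_tool", "body": {
  "plan": [
    {"offset": [0, -2, 0], "dr": [0, 0, 0], "gripper": -1},
    {"offset": [0, -2, 0], "dr": [0, 0, 0], "gripper": -1},
    {"offset": [0, 0, 0], "dr": [0, 0, 0], "gripper": -1},
    {"offset": [0, 1.9, -9.4], "dr": [0, 0, 0], "gripper": -1},
    {"offset": [0, 2.4, -9.3], "dr": [0, 0, 0], "gripper": -1},
    {"offset": [0, 2.7, -9.2], "dr": [0, 0, 0], "gripper": -1},
    {"offset": [0, 3.1, -9.0], "dr": [0, 0, 0], "gripper": -1},
    {"offset": [0, 0, 0], "dr": [0, 0, 0], "gripper": -1}
  ],
  "squeeze": 25
}}

```text
time_s: 29.5
ee_pos: [0.4826, -0.0004, 0.1484]
tool_rot: [-179.6, -0.1, 95.3]
ft_force: [-8.2, -0.4, 3.1]
grip_width: 0.13
grip_force: 25.0
```

```bash
python3 st.py
```

```text
time_s 29.5
ee_pos [ 0.4826 -0.0004  0.1484]
tool_rot [-179.5862   -0.0896   95.2601]
ft_force [-8.2022 -0.3888  3.1154]
moment [-0.3085  1.4428 -0.01  ]
grip_width 0.1304837341205989
grip_force 25.001480877399445
```

{"method": "drive_tool", "body": {
  "plan": [
    {"offset": [0, 2.4, -9.0], "dr": [0, 0, 0], "gripper": -1},
    {"offset": [0, 3.4, -8.8], "dr": [0, 0, 0], "gripper": -1},
    {"offset": [0, 3.7, -8.6], "dr": [0, 0, 0], "gripper": -1},
    {"offset": [0, 4.1, -8.4], "dr": [0, 0, 0], "gripper": -1},
    {"offset": [0, 4.9, -8.2], "dr": [0, 0, 0], "gripper": -1},
    {"offset": [0, 5.2, -8.0], "dr": [0, 0, 0], "gripper": -1},
    {"offset": [0, 0, 0], "dr": [0, 0, 0], "gripper": -1}
  ]
}}

```text
time_s: 30.2
ee_pos: [0.5078, 0.0018, 0.2]
tool_rot: [-179.8, -0.1, 95.2]
ft_force: [-6.8, -0.5, 5.4]
grip_width: 0.129
grip_force: 25.0
```

```bash
python3 st.py
```

```text
time_s 30.2
ee_pos [0.5078 0.0018 0.2   ]
tool_rot [-179.7565   -0.0776   95.2412]
ft_force [-6.7732 -0.4957  5.3811]
moment [-0.0107  1.345  -0.0141]
grip_width 0.12931036426156914
grip_force 25.00240445137024
```

{"method": "drive_tool", "body": {
  "plan": [
    {"offset": [0, 5.2, -7.8], "dr": [0, 0, 0], "gripper": -1},
    {"offset": [0, 5.4, -7.6], "dr": [0, 0, 0], "gripper": -1},
    {"offset": [0, 6.0, -7.3], "dr": [0, 0, 0], "gripper": -1},
    {"offset": [0, 6.2, -7.0], "dr": [0, 0, 0], "gripper": -1},
    {"offset": [0, 6.7, -6.7], "dr": [0, 0, 0], "gripper": -1},
    {"offset": [0, 0, 0], "dr": [0, 0, 0], "gripper": -1},
    {"offset": [0, 0, 0], "dr": [0, 0, 0], "gripper": -1}
  ]
}}

```text
time_s: 30.9
ee_pos: [0.537, 0.0044, 0.2368]
tool_rot: [-179.8, -0.1, 95.2]
ft_force: [-9.2, 0.0, 6.2]
grip_width: 0.127
grip_force: 25.0
```

```bash
python3 st.py; python3 - <<'E'
from h import *
p,d=cams.camera('scene');cv2.imwrite('pics/s2.png',cv2.resize(p[60:320,120:440],(738,600),interpolation=cv2.INTER_CUBIC))
E
```

```text
time_s 30.9
ee_pos [0.537  0.0044 0.2368]
tool_rot [-179.7873   -0.0561   95.2424]
ft_force [-9.2274  0.0177  6.2247]
moment [-0.0355  1.4277  0.0131]
grip_width 0.12702493921585406
grip_force 25.00291407108307
```

View pics/s2.png

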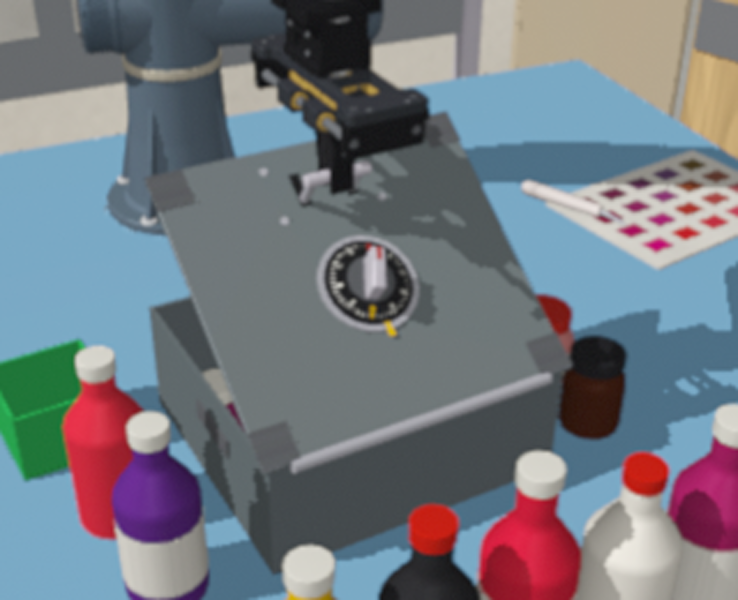

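The lid is well up, about 36°, with the handle held at crop (335,180), and nothing around the box has moved. I'll relax the force, open slightly and withdraw upwards.

{"method": "drive_tool", "body": {
  "plan": [
    {"offset": [0, -1.5, -1], "dr": [0, 0, 0], "gripper": -1},
    {"offset": [0, -1.5, 0], "dr": [0, 0, 0], "gripper": -1},
    {"offset": [0, 0, 0], "dr": [0, 0, 0], "gripper": -0.45},
    {"offset": [0, 0, 0], "dr": [0, 0, 0], "gripper": -0.45},
    {"offset": [0, 0, 0], "dr": [0, 0, 0], "gripper": -0.45},
    {"offset": [0, 0, 0], "dr": [0, 0, 0], "gripper": -0.45}
  ]
}}

```text
time_s: 31.55
ee_pos: [0.5365, 0.0033, 0.2369]
tool_rot: [179.9, 0.0, 95.2]
ft_force: [1.0, 0.0, -0.9]
grip_width: 0.268
grip_force: 0.0
```

```bash
python3 st.py
```

```text
time_s 31.55
ee_pos [0.5365 0.0033 0.2369]
tool_rot [179.9154   0.0288  95.2097]
ft_force [ 1.0194  0.0412 -0.8662]
moment [-0.0448 -0.0867 -0.0218]
grip_width 0.26825969192490917
grip_force 0.0
```

{"method": "drive_tool", "body": {
  "plan": [
    {"offset": [0, 0, -8], "dr": [0, 0, 0], "gripper": -0.45},
    {"offset": [0, 0, -15], "dr": [0, 0, 0], "gripper": -0.45},
    {"offset": [0, 0, -25], "dr": [0, 0, 0], "gripper": -0.45},
    {"offset": [0, 0, -40], "dr": [0, 0, 0], "gripper": -0.45},
    {"offset": [0, 0, -30], "dr": [0, 0, 0], "gripper": -0.45},
    {"offset": [0, 0, 0], "dr": [0, 0, 0], "gripper": -0.45}
  ]
}}

```text
time_s: 32.15
ee_pos: [0.5389, 0.003, 0.3604]
tool_rot: [179.3, 0.2, 95.2]
ft_force: [0.5, 0.8, -0.4]
grip_width: 0.276
grip_force: 0.0
```

```bash
python3 st.py; python3 - <<'E'
from h import *
p,d=cams.camera('scene');m=cams.camera_model('scene');T=m['world_from_camera']
K=np.array([[m['fx'],0,m['cx']],[0,m['fy'],m['cy']],[0,0,1]])
f=lambda q:(int(q[0]*320/738+120),int(q[1]*260/600+60))
pts=[]
for q in[(220,230),(260,260),(280,320),(330,370),(450,330),(480,280),(230,290),(430,230),(400,390)]:
    u,v=f(q);n=cv2.undistortPoints(np.array([[[u,v]]],float),K,m['dist_coeffs'])[0,0];pts.append(T[:3,:3]@(np.array([*n,1])*d[v,u])+T[:3,3])
P=np.array(pts);U,S,V=np.linalg.svd(P-P.mean(0));n=V[2];print('lid angle',np.degrees(np.arccos(abs(n[2]))),S)
E
```

```text
time_s 32.15
ee_pos [0.5389 0.003  0.3604]
tool_rot [179.3427   0.196   95.2171]
ft_force [ 0.4506  0.7706 -0.4283]
moment [-0.0211 -0.1275 -0.0386]
grip_width 0.2764499902473218
grip_force 0.0
lid angle 34.92357074643936 [0.26207504 0.1560117  0.00346606]
```

```bash
python3 -c "
from station import ctrl
print(ctrl.job_done())"
```

```text
the job is handed in; nothing more can be done
None
```

The strongbox is open and the job is handed in, with no verdict shown: dial set to 38 and 61, then right to its firm end at about 43, bolt drawn to its stop, lid standing by itself at about 35° with the gripper clear, and nothing around the box seen to have moved.

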